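# Feed a film tin through the sprung flap of a film cleaner's loading lane

## Task

Pick up the round film tin with the red lid, set it down upright on the open apron of the blue feed lane, and push it along the lane through the sprung red flap (not lifted over it) until the tin pushes the yellow sprung end plate about half-way in, by feel and gently, so that the plate is never driven to the end of its travel. Then draw back, so that the flap swings shut behind the tin and the tin is left standing upright in the lane. Leave the other things on the bench alone.

Things in the scene. Friction and masses are not known exactly. Their poses are not given: they have to be found in the camera images.
- tin_center (a point): Centre (half-way up) of the film tin with the red lid: an upright steel cylinder 56 mm in diameter and 38 mm high, 0.13 to 0.24 kg, standing loose on the bench; z axis up.
- lane: Blue feed lane, fixed; yaw varies. Origin at bench height on the centre line, straight under the shut flap; x along the lane in the feeding direction (away from the robot), y left, z up. Slippery grey floor 6 mm thick, 92 mm wide, x = -125 to 265 mm. Walls from x = -10 to 265 mm, 64 mm apart inside, 8 mm thick, tops 48 mm over the bench. No roof: a tool can come down into it and move along it.
- lane_apron (a point): Where the tin is set down: on the lane's floor (6 mm over the bench), on the centre line, 78 mm before the flap. The floor here is an open apron without walls; two flared wings, 48 mm tall over the bench, lead from 38 mm before the flap (92 mm apart at their tips) into the walls. Axes as the lane.
- lane_exit (a point): Far end of the lane's floor, centre line, 265 mm past the flap; axes as the lane. Before it a yellow plate on springs, 56 mm wide and 32 mm high, stands across the lane: its resting face is somewhere between 125 and 165 mm past the flap, differs every time and is not measured, so it must be felt for.
- flap (a joint): Angle (rad) of the red flap: 0 = shut across the lane, 1.5 = swung open into the lane (+x), the only way it opens. A weak spring (0.04 N m shut, 0.1 N m wide open: 1 to 2 N at the tin) shuts it once nothing stands in its sweep (61 mm about the hinge). A tin touching the resting end plate is clear of the sweep.
- flap_hinge (a point): Half-way up the flap's upright hinge axis, 30 mm over the bench, at lane x = 0, y = +32 mm; axes as the lane. The red flap is 61 mm wide and reaches from 12 to 48 mm over the bench.
- plate (a joint): How far (m) the yellow end plate is pushed in along the lane from its rest: 0 = at rest, 0.018 = end of its travel. It starts to move at 3 N and needs 0.5 N more per mm (7.5 N half-way, 12 N at the end); a finger pushing the tin feels 1 to 3 N more, from rubbing. Let go, it slowly pushes the tin back to the resting face.
- tin_blue: Bystander: film tin of the same size with a blue lid; origin at the centre of its underside.
- core: Bystander: white plastic film core, a ring 50 mm across and 35 mm high; origin at the centre of its underside.
- tape: Bystander: roll of orange splicing tape lying flat, 80 mm across and 19 mm high; origin at the centre of its underside.
There are look-alikes about, which are no part of the job. Leave any green look-alike of the part that bears tin_center alone.

How it is judged:
On the way, in this order (a step that is already met when the one before it is completed fails the run):
1. the tin stands upright on the apron before the flap, let go (x of tin_center in the frame of lane between -0.125 and -0.02 m and y of tin_center in the frame of lane between -0.03 and 0.03 m and z of tin_center in the frame of lane between 0.02 and 0.032 m and angle between tin_center's own z axis and vertical below 0.1 rad and contact force between the fingers and tin below 0.2 N), for 0.1 s.
2. the tin, standing low in the lane, pushes the flap open and goes through it (flap over 0.5 rad with the tin's centre from 5 mm before to 60 mm past the flap) (value of joint flap above 0.5 rad and x of tin_center in the frame of lane between -0.005 and 0.06 m and y of tin_center in the frame of lane between -0.012 and 0.012 m and z of tin_center in the frame of lane below 0.035 m), for 0.1 s.
3. the tin, past the flap, presses the end plate in by more than 4 mm for 0.2 s (value of joint plate above 0.004 m and x of tin_center in the frame of lane above 0.09 m and z of tin_center in the frame of lane below 0.035 m), for 0.2 s.
At the end, for the whole second after the job is handed in: The flap is shut (under 0.08 rad), the red-lidded tin stands upright (within 0.1 rad) and at rest on the lane's floor between the walls, its centre 80 to 145 mm past the flap, and the end plate is back within 4 mm of its rest (value of joint flap below 0.08 rad and value of joint plate below 0.004 m and x of tin_center in the frame of lane between 0.08 and 0.145 m and y of tin_center in the frame of lane between -0.012 and 0.012 m and z of tin_center in the frame of lane below 0.03 m and angle between tin_center's own z axis and vertical below 0.1 rad and linear speed of tin below 0.01 m/s); the robot touches nothing.
It fails at once if the end plate is driven to within 3 mm of the end of its travel (over 15 mm) (value of joint plate above 0.015 m).
It fails at once if the blue-lidded tin is moved more than 15 mm (distance of tin_blue from where it was at the start of the episode above 0.015 m).
It fails at once if the film core is moved more than 15 mm (distance of core from where it was at the start of the episode above 0.015 m).
It fails at once if the tape roll is moved more than 15 mm (distance of tape from where it was at the start of the episode above 0.015 m).
It also fails if it takes over 69 s, if anything falls off the work surface, if the arm or the gripper's body presses on something with over 40 N, if the wrist force passes 120 N, or if a joint passes its speed limit or range.

## Robot

A 6-joint arm with a two-finger parallel gripper is mounted at the origin on the work surface. World frame = base frame: x ahead of the robot, y to its left, z up, the work surface at z = 0. Lengths are in m, angles in rad, forces in N, time in s.
With the tool pointing down it reaches from about 0.275 to 0.975 m from the base axis. Payload 8.4 kg.
Tool frame: the origin (TCP) lies midway between the tips of the shut fingers; the grasp point (between the pads) lies 19 mm behind it; z points along the fingers, y is the line along which they close (so a half turn about z gives the same grasp; the last joint's range is limited). The gripper opens to 92 mm and grips with 3 to 60 N. Pads are 20 mm wide; open, the fingers measure 128 mm over their backs; the gripper's body (75 mm by 189 mm) begins 69 mm behind the grasp point.
Start: joints at [-1.205, 0.353, 1.633, -0, 1.155, -0.002], TCP at [0.225, -0.583, 0.192] pointing down, gripper open.
Joint ranges: [-2.63, 2.63], [-0.92, 2.1], [0.06, 2.66], [-1.3, 4.44], [0, 2.69], [-3.02, 3.02]. Speed limits (rad/s): [2.22, 2.22, 2.79, 3.14, 3.14, 3.14].

## Interface

Orientations are given as a unit quaternion [x, y, z, w].
In Python, from station import env, viewer gives the robot as it stands.
- The arm moves only by the shell command python3 -m creep 'ROWS'. ROWS is a JSON object of lists of equal length, an entry for each row: "delta_pos": the shift along the tool's x, y, z as a fraction of full scale, a list of three; "twist": the turn about the tool's z as a fraction of full scale; "hand": the closure, from 0 (fully open) to 1 (shut). In form: {"delta_pos": [[dx, dy, dz], ...], "twist": [twist, ...], "hand": [hand, ...]}. A call has exactly 8 rows; each row is the pose to reach, as a shift and turn from the pose commanded when the call began, along the tool's axes at that moment, turning the shorter way round; what a row does not reach only later rows make up. Full scale, the value 1, is 40 cm for a shift and pi rad for a turn. A row lasts 1/12 s, in which the tool goes at most 41.7 mm and 7.16 degrees, less where a joint would pass 70% of its speed; a pose out of reach is approached as far as the arm can. A call with a number of a shift or a turn outside -1 to 1 is refused whole. A call with a gripper value outside its range is refused whole. The fingers move at their own pace and stop on an object; the grip force is fixed at half the most. Time passes only in rows, so rows that repeat a pose let the fingers close, or fill a call up. It gives the time, the measured TCP pose, the force, the opening and the grip force at its end, in the units of the state.
- env.state(): the state, without advancing time (a new reading comes with each control period).
- viewer.get_image(name): name is "scene" or "top" or "wrist"; returns a dict with "pixels" (400x640x3 uint8, red, green, blue), "z_map" (400x640 float32, m along the optical axis (not along the pixel's ray), 0 where there is no reading), "K" (3x3 intrinsics, pixels), "R" (3x3) and "t" (3): a world point X has camera coordinates R X + t. Camera axes: x right, y down, z forward; pixel columns grow to the right and rows downward; lengths in m; the calibration is good to about 2 mm. A picture is of the moment at which its call begins.
- env.finish_job(): hands the job in; it is judged then, once.
The state is a dict: "clock": time; "joint_pos": joint angles; "joint_vel": joint speeds; "joint_torque": joint torques, N m; "tool_pos": TCP position; "eef_rot": TCP orientation; "force": force on the tool from outside, world axes, zero at the start; "moment": the same for the moment, N m; "gripper_width": finger opening in m; "finger_force": force on a finger pad.
Only numpy, scipy, OpenCV 4.12 (cv2) and the standard library are available. Lean on these libraries where they do the work, as an engineer would, in place of code of your own. Each camera call takes 0.05 s, during which the arm holds its last target. There are 200 camera calls.

## Working session

There is one attempt and no reset: what is moved stays moved. The work goes in short steps, Python scripts to look and compute and a shell command to move; the robot and the scene stay as the last step left them, time stands still between calls to the robot, and variables do not carry over. Pictures are saved under pics/ and viewed, at most 10 in all, crops included, and the job is handed in when it is done.

```bash
ls; mkdir -p pics
python3 - <<'E'
from station import env, viewer
import cv2,pickle
s=env.state();print(s)
for n in("scene","top"):
    d=viewer.get_image(n);pickle.dump(d,open(n+".pkl","wb"));cv2.imwrite(f"pics/{n}0.png",d["pixels"][:,:,::-1])
    print(n,d["K"],d["R"],d["t"])
E
```

```text
pics
{'clock': 0.0, 'joint_pos': array([-1.20540011e+00,  3.53625587e-01,  1.63413134e+00, -2.51524019e-06,
        1.15522213e+00, -2.39707667e-03]), 'joint_vel': array([-1.23082818e-04,  6.57414297e-04, -9.63172573e-05, -1.84095621e-03,
        1.99202301e-03,  6.54378173e-04]), 'joint_torque': array([ 1.76558209e-03, -5.93832421e+01, -3.34217799e+01,  6.99400739e-02,
        2.35270016e-02, -1.14796521e-04]), 'tool_pos': array([ 0.2245331 , -0.58270225,  0.19167901]), 'eef_rot': array([ 9.83138281e-01,  1.82862350e-01, -1.26257821e-04, -6.81609355e-04]), 'force': array([ 0.63691325, -0.34282445,  0.55551635]), 'moment': array([-0.02188576,  0.01293432,  0.00515166]), 'finger_force': 0.0, 'gripper_width': 0.09177889731280195}
scene [[450.86707167   0.         317.32917462]
 [  0.         450.86707167 205.28663227]
 [  0.           0.           1.        ]] [[-0.79195721  0.61054938  0.00576468]
 [ 0.48123346  0.62997386 -0.60954679]
 [-0.37579001 -0.47996082 -0.79272913]] [ 0.50235283 -0.2253217   1.21114495]
top [[491.00946679   0.         318.23819018]
 [  0.         491.00946679 197.67949896]
 [  0.           0.           1.        ]] [[-0.01886283 -0.99978254  0.00889243]
 [-0.98806688  0.01728048 -0.15305299]
 [ 0.15286604 -0.01167333 -0.98817797]] [-0.03549658  0.6030804   1.32784704]
```

View pics/scene0.png

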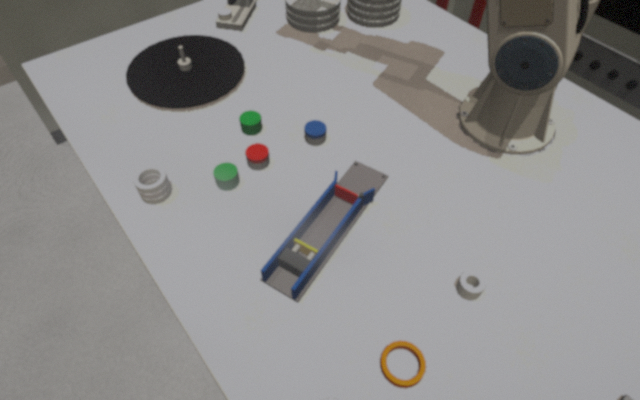

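View pics/top0.png

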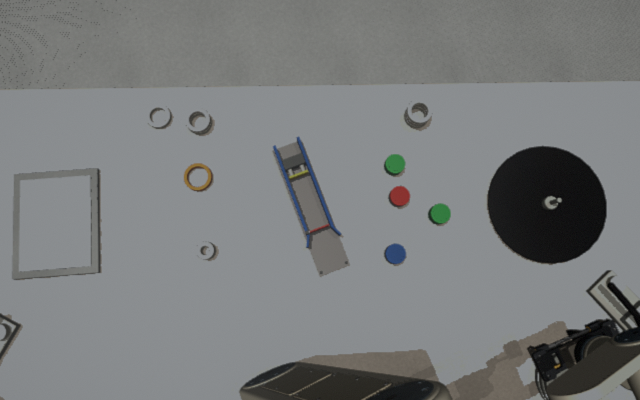

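Candidates in the top view:
- Red lid at (400,196), which is the wanted tin.
- Green lids at (395,164) and (440,213).
- Blue lid at (396,253).

In the scene view the red lid is at (257,153). The lane's red flap at top (318,229) is also red, but it is not a tin. The lane runs from the apron at (328,255) to its exit at (290,148).

```bash
cat > h.py <<'E'
import numpy as np,cv2
from scipy.spatial.transform import Rotation as Ro
def ray(d,uv,z):
    uv=np.atleast_2d(np.asarray(uv,float)); n=len(uv)
    r=(np.linalg.inv(d["K"])@np.c_[uv,np.ones(n)].T).T@d["R"]; c=-d["R"].T@d["t"]
    return c+r*((z-c[2])/r[:,2])[:,None]
def cloud(d):
    h,w=d["z_map"].shape; u,v=np.meshgrid(np.arange(w),np.arange(h))
    r=np.stack([u,v,np.ones_like(u)],-1)@np.linalg.inv(d["K"]).T*d["z_map"][...,None]
    return (r-d["t"])@d["R"]
def mask(d,name):
    H,S,V=cv2.split(cv2.cvtColor(d["pixels"],cv2.COLOR_RGB2HSV)); ok=(S>130)&(V>50)
    return ok&{"red":(H<8)|(H>172),"blue":(H>105)&(H<130),"green":(H>45)&(H<85),"yellow":(H>24)&(H<36),"orange":(H>9)&(H<22)}[name]
def blobs(d,name,z,amin=25):
    n,l,st,c=cv2.connectedComponentsWithStats(mask(d,name).astype(np.uint8)); P=cloud(d)
    for i in range(1,n):
        if st[i,4]>=amin: print(name,c[i].round(1),"area",st[i,4],"bbox",st[i,:4],"ray",ray(d,c[i],z)[0].round(4),"zmed",np.median(P[l==i][:,2]).round(4))
def go(s,p,yaw=None):
    """fractions for moving TCP from state s to world p with tool x at yaw"""
    R=Ro.from_quat(s["eef_rot"]); M=R.as_matrix(); y0=np.arctan2(M[1,0],M[0,0])
    t=0 if yaw is None else -((yaw-y0+np.pi/2)%np.pi-np.pi/2)
    print("delta",(R.inv().apply(np.array(p)-s["tool_pos"])/.4).round(4),"twist",round(t/np.pi,4),"yaw now",y0.round(4))
E
python3 - <<'E'
from h import *; import pickle
for n in("top","scene"):
    d=pickle.load(open(n+".pkl","rb"));print(n)
    for c in("red","blue","green","yellow"): blobs(d,c,.038)
    P=cloud(d);m=mask(d,"blue")&(abs(P[...,2]-.048)<.006)&(P[...,1]>-.0)
    q=P[m];print(m.sum(), cv2.minAreaRect(q[:,:2].astype(np.float32)))
    f=mask(d,"red")&(P[...,2]>.005); n_,l,st,c=cv2.connectedComponentsWithStats(f.astype(np.uint8))
d=pickle.load(open("scene.pkl","rb"))
cv2.imwrite("pics/crop0.png",cv2.resize(d["pixels"][90:310,180:400,::-1],(600,600),interpolation=cv2.INTER_CUBIC))
E
```

```text
top
red [399.1 195.8] area 288 bbox [390 187  19  19] ray [ 0.605 -0.275  0.038] zmed 0.0383
blue [316.7 186.7] area 237 bbox [298 138  42  97] ray [ 0.6352 -0.0429  0.038 ] zmed 0.048
blue [290.2 188.7] area 174 bbox [274 146  33  84] ray [0.6306 0.0321 0.038 ] zmed 0.0479
blue [395.  253.5] area 285 bbox [386 245  19  18] ray [ 0.4433 -0.2563  0.038 ] zmed 0.0388
green [394.6 163.6] area 258 bbox [386 155  18  18] ray [ 0.6982 -0.2662  0.038 ] zmed 0.0388
green [439.9 213.2] area 281 bbox [431 204  19  19] ray [ 0.5535 -0.3875  0.038 ] zmed 0.0384
yellow [298.5 174. ] area 27 bbox [290 171  17   7] ray [0.6726 0.0082 0.038 ] zmed 0.0398
157 ((0.6578414440155029, 0.008392930030822754), (0.22272361814975739, 0.07577983289957047), 17.60733985900879)
scene
red [442.4   2.7] area 56 bbox [437   0  11   8] ray [-0.2657 -0.481   0.038 ] zmed -0.2263
red [477.5  11.6] area 254 bbox [470   0  16  26] ray [-0.3159 -0.3728  0.038 ] zmed -0.1843
red [256.8 152.7] area 310 bbox [246 144  22  18] ray [ 0.6092 -0.2711  0.038 ] zmed 0.0385
red [345.1 193.5] area 185 bbox [335 185  22  18] ray [ 0.5212 -0.0456  0.038 ] zmed 0.0377
blue [314.8 128.3] area 211 bbox [306 122  19  14] ray [ 0.4465 -0.2542  0.038 ] zmed 0.0388
blue [327.8 190.4] area 37 bbox [321 182  14  18] ray [ 0.5463 -0.076   0.038 ] zmed 0.0479
blue [353.9 206.9] area 47 bbox [347 199  13  18] ray [ 0.53   -0.0049  0.038 ] zmed 0.048
blue [266.9 265.7] area 34 bbox [263 259  10  14] ray [0.7624 0.0022 0.038 ] zmed 0.0478
blue [299.6 280. ] area 77 bbox [292 268  16  23] ray [0.7297 0.067  0.038 ] zmed 0.048
green [249.8 118.5] area 222 bbox [241 112  19  14] ray [ 0.5568 -0.3844  0.038 ] zmed 0.0387
134 ((0.6546232104301453, 0.005388617515563965), (0.2380363941192627, 0.07737317681312561), 20.067951202392578)
```

View pics/crop0.png

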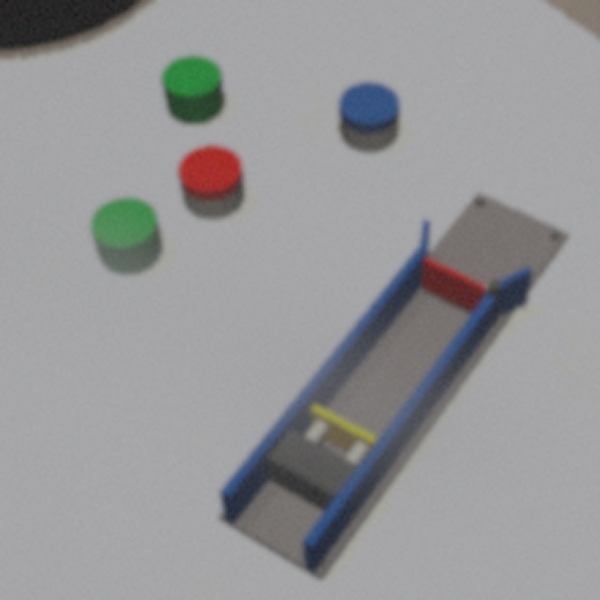

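The crop confirms the red-lidded tin. Both views put it at about (0.607,-0.273), top at 0.038, which agrees with the description. The greens are more than 90 mm off. Next I fit the lane and compute the approach.

```bash
cat > lane.py <<'E'
from h import *
def lane(d):
    # wall tops: bluish pixels at 48 mm
    p=d["pixels"].astype(int);P=cloud(d);m=(p[...,2]>p[...,0]+25)&(abs(P[...,2]-.048)<.004)
    q=P[m][:,:2];q=q[(abs(q[:,1])<.14)&(q[:,0]>.4)]
    a=np.arctan2(.3,.95);c=np.array([.52,-.04])
    for k in range(4):
        x=np.array([np.cos(a),np.sin(a)]);y=np.array([-x[1],x[0]]);X=(q-c)@x;Y=(q-c)@y
        off=[]
        sl=[]
        for s in(1,-1):
            g=(X>.0)&(X<.25)&(abs(Y-s*.036)<.012)
            b=np.polyfit(X[g],Y[g],1);sl.append(b[0]);off.append(np.polyval(b,0))
        c=c+y*np.mean(off);a+=np.mean(sl)
    x=np.array([np.cos(a),np.sin(a)]);y=np.array([-x[1],x[0]]);X=(q-c)@x;Y=(q-c)@y;g=abs(abs(Y)-.036)<.008
    P2=P.reshape(-1,3)
    r=((p[...,0]>p[...,1]+60)&(P[...,2]>.044)&(P[...,2]<.052)&(P[...,1]>-.15)&(P[...,1]<.1)&(P[...,0]>.4))
    rf=(P[r][:,:2]-c)@np.c_[x,y]
    print("yaw",a.round(4),"slopes",np.round(sl,3),"offs",np.round(off,4),"Xmax",np.percentile(X[g],98).round(4),"flap pts",r.sum(),np.median(rf,0).round(4) if len(rf) else 0)
    if len(rf): f=c+x*np.median(rf[:,0]);print("origin by flap",f.round(4))
    f2=c+x*(np.percentile(X[g],99)-.265);print("origin by end",f2.round(4))
    return c,a
E
python3 - <<'E'
from lane import *; import pickle
for n in("top","scene"): lane(pickle.load(open(n+".pkl","rb")))
from station import env
go(env.state(),[.607,-.273,.13],.3)
E
```

```text
yaw 0.3464 slopes [ 0.001 -0.001] offs [ 0.0357 -0.0357] Xmax 0.2538 flap pts 9 [-0.004  -0.0059]
origin by flap [ 0.518  -0.0469]
origin by end [ 0.5132 -0.0486]
yaw 0.3476 slopes [ 0. -0.] offs [ 0.036 -0.036] Xmax 0.2585 flap pts 57 [-0.0022 -0.0028]
origin by flap [ 0.5191 -0.0444]
origin by end [ 0.5167 -0.0453]
delta [ 1.1707 -0.3786  0.1548] twist 0.0216 yaw now 0.3678
```

```bash
python3 -m creep '{"delta_pos":[[0.1,-0.03,0],[0.2,-0.06,0],[0.3,-0.1,0],[0.4,-0.13,0],[0.5,-0.17,0],[0.6,-0.2,0],[0.7,-0.23,0],[0.8,-0.26,0.02]],"twist":[0.0066,0.0066,0.0066,0.0066,0.0066,0.0066,0.0066,0.0066],"hand":[0,0,0,0,0,0,0,0]}'
python3 -c "
from h import *
from station import env
go(env.state(),[.607,-.273,.13],.347)"
```

```text
clock: 0.77
tool_pos: [0.4847, -0.3723, 0.1861]
eef_rot: [0.985, 0.173, 0.001, 0.001]
force: [1.0, -0.7, 0.5]
gripper_width: 0.092
finger_force: 0.0
delta [ 0.372  -0.1297  0.1404] twist 0.0 yaw now 0.3471
```

```bash
python3 -m creep '{"delta_pos":[[0.08,-0.03,0.03],[0.16,-0.06,0.06],[0.24,-0.09,0.09],[0.32,-0.115,0.12],[0.372,-0.13,0.14],[0.372,-0.13,0.14],[0.372,-0.13,0.14],[0.372,-0.13,0.14]],"twist":[0,0,0,0,0,0,0,0],"hand":[0,0,0,0,0,0,0,0]}'
python3 - <<'E'
from lane import *
from station import env,viewer
s=env.state();d=viewer.get_image("wrist");cv2.imwrite("pics/wrist1.png",d["pixels"][:,:,::-1])
blobs(d,"red",.038,100);go(s,[.607,-.273,.025],.347);print(s["tool_pos"])
E
```

```text
clock: 1.43
tool_pos: [0.6043, -0.2743, 0.129]
eef_rot: [0.985, 0.173, -0.0, -0.0]
force: [-0.9, 0.2, 0.7]
gripper_width: 0.0917
finger_force: 0.0
red [321.4 184.5] area 3317 bbox [289 153  66  64] ray [ 0.6102 -0.2754  0.038 ] zmed 0.0382
red [ 28.5 190.2] area 766 bbox [  0 183  57  15] ray [ 0.522  -0.0459  0.038 ] zmed 0.0397
delta [ 0.0077 -0.0008  0.2599] twist 0.0001 yaw now 0.3473
[ 0.60431825 -0.27434303  0.12897372]
```

View pics/wrist1.png

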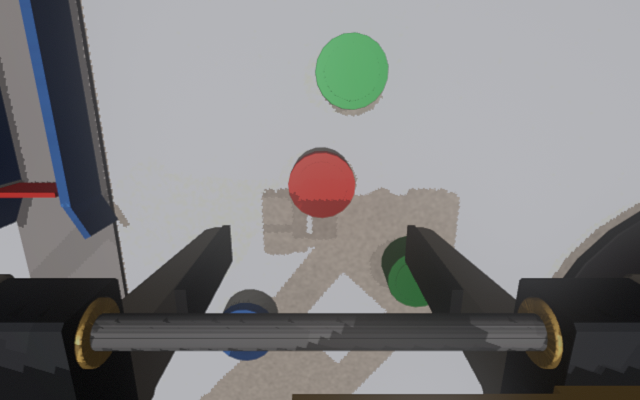

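The wrist view shows the red lid at (321,184), between the fingers. The green lids at (352,70) and (412,275) are clear of the fingers. Next I descend and grip.

```bash
python3 -m creep '{"delta_pos":[[0.011,0.004,0.06],[0.011,0.004,0.12],[0.011,0.004,0.18],[0.011,0.004,0.24],[0.011,0.004,0.28],[0.011,0.004,0.303],[0.011,0.004,0.303],[0.011,0.004,0.303]],"twist":[0,0,0,0,0,0,0,0],"hand":[0,0,0,0,0,0,0,0]}'
python3 -m creep '{"delta_pos":[[0,0,0],[0,0,0],[0,0,0],[0,0,0],[0,0,0],[0,0,0],[0,0,0],[0,0,0]],"twist":[0,0,0,0,0,0,0,0],"hand":[0.2,0.4,0.6,0.8,1,1,1,1]}'
```

```text
clock: 2.15
tool_pos: [0.6095, -0.2749, 0.0086]
eef_rot: [0.985, 0.172, 0.0, 0.0]
force: [0.5, 0.0, -0.7]
gripper_width: 0.0921
finger_force: 0.0
clock: 2.82
tool_pos: [0.6099, -0.2742, 0.0083]
eef_rot: [0.985, 0.173, 0.0, 0.0]
force: [-0.5, -0.4, 4.2]
gripper_width: 0.0551
finger_force: 30.0
```

```bash
python3 -m creep '{"delta_pos":[[0,0,-0.03],[0,0,-0.07],[0,0,-0.12],[0,0,-0.17],[0,0,-0.22],[0,0,-0.22],[0,0,-0.22],[0,0,-0.22]],"twist":[0,0,0,0,0,0,0,0],"hand":[1,1,1,1,1,1,1,1]}'
python3 -c "
from h import *
from station import env
s=env.state();print(s['gripper_width']);go(s,[.4457,-.072,.09],.347)"
```

```text
clock: 3.48
tool_pos: [0.609, -0.2737, 0.0951]
eef_rot: [0.985, 0.173, -0.0, -0.0]
force: [0.3, -0.6, -2.6]
gripper_width: 0.0548
finger_force: 30.0
0.054750333404643255
delta [-0.2124 -0.6131  0.0135] twist 0.0 yaw now 0.347
```

```bash
python3 -m creep '{"delta_pos":[[-0.03,-0.08,0],[-0.06,-0.16,0],[-0.09,-0.25,0],[-0.12,-0.34,0],[-0.15,-0.43,0],[-0.18,-0.52,0],[-0.205,-0.59,0],[-0.212,-0.613,0]],"twist":[0,0,0,0,0,0,0,0],"hand":[1,1,1,1,1,1,1,1]}'
python3 - <<'E'
from lane import *
from station import env,viewer
for n in("wrist","top"):
    d=viewer.get_image(n);cv2.imwrite(f"pics/{n}2.png",d["pixels"][:,:,::-1])
    try: lane(d)
    except Exception as e: print(e)
s=env.state();print(s["tool_pos"],s["gripper_width"]);go(s,[.4457,-.072,.0155],.347)
E
```

```text
clock: 4.15
tool_pos: [0.4415, -0.0696, 0.0942]
eef_rot: [0.985, 0.173, -0.003, -0.001]
force: [-0.0, -0.1, -2.2]
gripper_width: 0.0548
finger_force: 30.0
yaw 0.3499 slopes [ 0.002 -0.002] offs [ 0.0356 -0.0356] Xmax 0.0483 flap pts 525 [-0.0014  0.0004]
origin by flap [ 0.5204 -0.0457]
origin by end [ 0.3188 -0.1193]
yaw 0.347 slopes [-0.001  0.001] offs [ 0.036 -0.036] Xmax 0.2556 flap pts 0 0
origin by end [ 0.5154 -0.0479]
[ 0.44462336 -0.07108197  0.09503585] 0.05483222042421827
delta [0.0022 0.0033 0.1988] twist 0.0006 yaw now 0.349
```

View pics/wrist2.png

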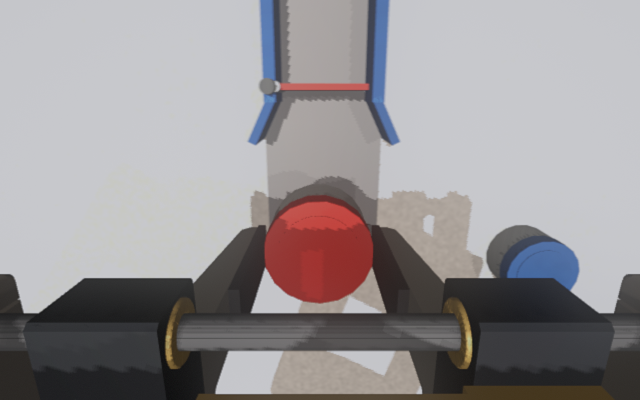

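The wrist view shows the tin at (318,250), held and lined up with the flap at (322,87). The lane fit agrees with the earlier one.

```bash
python3 -m creep '{"delta_pos":[[0.002,0.003,0.05],[0.002,0.003,0.1],[0.002,0.003,0.14],[0.002,0.003,0.17],[0.002,0.003,0.185],[0.002,0.003,0.193],[0.002,0.003,0.199],[0.002,0.003,0.2]],"twist":[0,0,0,0,0,0,0,0],"hand":[1,1,1,1,1,1,1,1]}'
python3 -m creep '{"delta_pos":[[0,0,0],[0,0,0],[0,0,0],[0,0,0],[0,0,0],[0,0,0],[0,0,0],[0,0,0]],"twist":[0,0,0,0,0,0,0,0],"hand":[1,1,0.8,0.6,0.4,0.2,0,0]}'
```

```text
clock: 4.92
tool_pos: [0.4482, -0.0735, 0.0158]
eef_rot: [0.985, 0.173, 0.0, 0.0]
force: [-0.4, 0.2, -1.3]
gripper_width: 0.0554
finger_force: 30.0
clock: 5.58
tool_pos: [0.4479, -0.0732, 0.016]
eef_rot: [0.985, 0.173, 0.0, 0.0]
force: [0.2, 0.7, 0.0]
gripper_width: 0.0726
finger_force: 0.0
```

```bash
python3 -m creep '{"delta_pos":[[0,0,0],[0,0,0],[0,0,0],[0,0,-0.05],[0,0,-0.1],[0,0,-0.15],[0,0,-0.2],[0,0,-0.2]],"twist":[0,0,0,0,0,0,0,0],"hand":[0,0,0,0,0,0,0,0]}'
python3 - <<'E'
from lane import *
from station import env,viewer
d=viewer.get_image("wrist");cv2.imwrite("pics/wrist3.png",d["pixels"][:,:,::-1]);blobs(d,"red",.044,300);lane(d)
s=env.state();print(s["tool_pos"],s["gripper_width"])
E
```

```text
clock: 6.25
tool_pos: [0.4499, -0.0735, 0.099]
eef_rot: [0.985, 0.173, 0.002, 0.001]
force: [-0.1, 0.4, 0.9]
gripper_width: 0.0917
finger_force: 0.0
red [321.3  97.4] area 303 bbox [282  95  75   6] ray [ 0.522  -0.0503  0.044 ] zmed 0.0478
red [316.6 205.4] area 4252 bbox [280 170  75  72] ray [ 0.4482 -0.0735  0.044 ] zmed 0.0442
yaw 0.3482 slopes [ 0.002 -0.002] offs [ 0.0357 -0.0357] Xmax 0.0568 flap pts 2984 [-0.0751 -0.0015]
origin by flap [ 0.4511 -0.0711]
origin by end [ 0.3266 -0.1163]
[ 0.4491618  -0.07340069  0.09744069] 0.0917980890927616
```

```bash
python3 -m creep '{"delta_pos":[[-0.05,-0.005,0],[-0.1,-0.005,0],[-0.142,-0.005,0],[-0.142,-0.005,0],[-0.142,-0.005,0],[-0.142,-0.005,0],[-0.142,-0.005,0],[-0.142,-0.005,0]],"twist":[0,0,0,0,0,0,0,0],"hand":[0.3,0.6,1,1,1,1,1,1]}'
python3 -m creep '{"delta_pos":[[0,0,0],[0,0,0.03],[0,0,0.07],[0,0,0.11],[0,0,0.15],[0,0,0.18],[0,0,0.2],[0,0,0.2]],"twist":[0,0,0,0,0,0,0,0],"hand":[1,1,1,1,1,1,1,1]}'
python3 - <<'E'
from h import *
from station import env
s=env.state();r=s["tool_pos"][:2]-[.520,-.0455];a=.348
print(s["tool_pos"],"lane",r@[np.cos(a),np.sin(a)],r@[-np.sin(a),np.cos(a)],s["gripper_width"]);go(s,s["tool_pos"],.348)
E
```

```text
clock: 6.97
tool_pos: [0.3944, -0.0905, 0.0958]
eef_rot: [0.985, 0.173, 0.0, 0.0]
force: [-0.3, -0.1, -0.2]
gripper_width: 0.0405
finger_force: 0.0
clock: 7.63
tool_pos: [0.3928, -0.0903, 0.0146]
eef_rot: [0.985, 0.173, -0.001, -0.0]
force: [-0.8, 0.7, -0.5]
gripper_width: 0.0003
finger_force: 0.0
[ 0.39282392 -0.09029217  0.01464512] lane -0.13482767428173054 0.0012622053945769707 0.0002578482667767777
delta [0. 0. 0.] twist -0.0002 yaw now 0.3473
```

```bash
python3 -m creep '{"delta_pos":[[0.015,0.003,0],[0.03,0.003,0],[0.045,0.003,0],[0.06,0.003,0],[0.075,0.003,0],[0.09,0.003,0],[0.105,0.003,0],[0.12,0.003,0]],"twist":[0,0,0,0,0,0,0,0],"hand":[1,1,1,1,1,1,1,1]}'
python3 -m creep '{"delta_pos":[[0.015,0,0],[0.03,0,0],[0.045,0,0],[0.06,0,0],[0.075,0,0],[0.09,0,0],[0.105,0,0],[0.12,0,0]],"twist":[0,0,0,0,0,0,0,0],"hand":[1,1,1,1,1,1,1,1]}'
cat > st.py <<'E'
from h import *
from station import env
s=env.state();r=s["tool_pos"][:2]-[.520,-.0455];a=.348;R=np.array([[np.cos(a),np.sin(a)],[-np.sin(a),np.cos(a)]])
print("lane",(R@r).round(4),"z",s["tool_pos"][2].round(4),"F",(R@s["force"][:2]).round(2),s["force"][2].round(2))
E
python3 st.py
```

```text
clock: 8.3
tool_pos: [0.4398, -0.0752, 0.016]
eef_rot: [0.985, 0.173, 0.0, 0.0]
force: [0.1, 0.2, 0.1]
gripper_width: 0.0003
finger_force: 0.3
clock: 8.97
tool_pos: [0.4818, -0.0601, 0.0155]
eef_rot: [0.985, 0.173, -0.003, 0.0]
force: [-6.6, -9.4, 5.3]
gripper_width: 0.0007
finger_force: 5.1
lane [-0.0409 -0.0007] z 0.0155 F [-9.41 -6.57] 5.28
```

```bash
python3 - <<'E'
from lane import *
from station import env,viewer
d=viewer.get_image("wrist");e=viewer.get_image("top")
blobs(e,"red",.044,20)
t=cv2.resize(e["pixels"][120:290,250:390],(500,600),interpolation=cv2.INTER_CUBIC)
cv2.imwrite("pics/w4.png",np.hstack([cv2.resize(d["pixels"][:,120:520],(400,400)),t[100:500,50:450]])[:,:,::-1])
E
python3 st.py
```

```text
lane [-0.0381 -0.001 ] z 0.0157 F [-1.73  0.31] 0.27
```

View pics/w4.png

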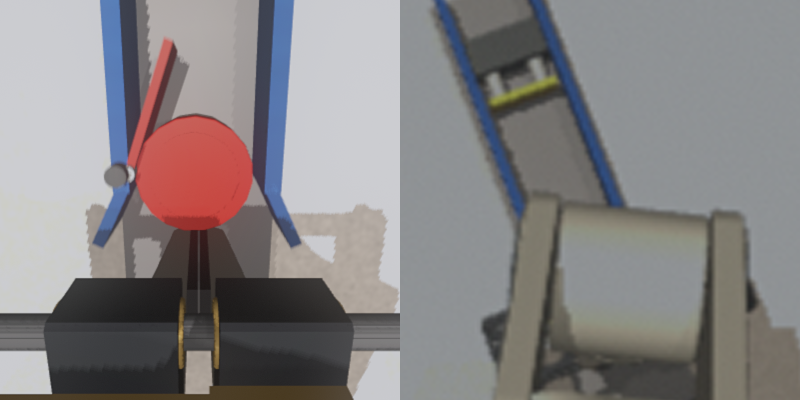

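The wrist part of the picture shows the tin at (195,172) in the mouth, with the flap swung open at (150,100). The force is now under 2 N, so I continue.

```bash
python3 -m creep '{"delta_pos":[[0.01,0,0],[0.02,0,0],[0.03,0,0],[0.045,0,0],[0.06,0,0],[0.075,0,0],[0.09,0,0],[0.1,0,0]],"twist":[0,0,0,0,0,0,0,0],"hand":[1,1,1,1,1,1,1,1]}'; python3 st.py
python3 -m creep '{"delta_pos":[[0.015,0,0],[0.03,0,0],[0.04,0,0],[0.05,0,0],[0.06,0,0],[0.07,0,0],[0.08,0,0],[0.085,0,0]],"twist":[0,0,0,0,0,0,0,0],"hand":[1,1,1,1,1,1,1,1]}'; python3 st.py
```

```text
clock: 9.73
tool_pos: [0.5228, -0.0451, 0.0159]
eef_rot: [0.985, 0.173, 0.0, -0.0]
force: [-3.2, -0.4, -0.2]
gripper_width: 0.0005
finger_force: 1.4
lane [ 0.0028 -0.0006] z 0.0159 F [-3.17  0.71] -0.16
clock: 10.4
tool_pos: [0.5547, -0.0337, 0.016]
eef_rot: [0.985, 0.173, 0.0, 0.0]
force: [-0.9, -0.8, -0.5]
gripper_width: 0.0005
finger_force: 0.6
lane [ 0.0366 -0.0007] z 0.016 F [-1.13 -0.49] -0.47
```

```bash
python3 -m creep '{"delta_pos":[[0.006,0,0],[0.012,0,0],[0.018,0,0],[0.024,0,0],[0.03,0,0],[0.036,0,0],[0.042,0,0],[0.045,0,0]],"twist":[0,0,0,0,0,0,0,0],"hand":[1,1,1,1,1,1,1,1]}'; python3 st.py
python3 -m creep '{"delta_pos":[[0.003,0,0],[0.006,0,0],[0.009,0,0],[0.012,0,0],[0.015,0,0],[0.015,0,0],[0.015,0,0],[0.015,0,0]],"twist":[0,0,0,0,0,0,0,0],"hand":[1,1,1,1,1,1,1,1]}'; python3 st.py
```

```text
clock: 11.07
tool_pos: [0.5714, -0.0277, 0.016]
eef_rot: [0.985, 0.173, 0.0, 0.0]
force: [-0.5, -0.8, -0.5]
gripper_width: 0.0001
finger_force: 0.8
lane [ 0.0543 -0.0008] z 0.016 F [-0.79 -0.58] -0.48
clock: 11.73
tool_pos: [0.5767, -0.0257, 0.016]
eef_rot: [0.985, 0.173, 0.0, 0.0]
force: [0.1, -1.2, 0.1]
gripper_width: 0.0007
finger_force: 0.7
lane [ 0.06   -0.0008] z 0.016 F [-0.34 -1.11] 0.09
```

```bash
python3 -m creep '{"delta_pos":[[0.003,0,0],[0.006,0,0],[0.009,0,0],[0.012,0,0],[0.015,0,0],[0.015,0,0],[0.015,0,0],[0.015,0,0]],"twist":[0,0,0,0,0,0,0,0],"hand":[1,1,1,1,1,1,1,1]}'; python3 st.py
```

```text
clock: 12.4
tool_pos: [0.5822, -0.0235, 0.0159]
eef_rot: [0.985, 0.173, 0.0, -0.0]
force: [0.1, -0.5, 0.1]
gripper_width: 0.0005
finger_force: 0.0
lane [ 0.066  -0.0006] z 0.0159 F [-0.06 -0.46] 0.09
```

Run:
```python
from h import *
from station import viewer
for n in("scene",):
    d=viewer.get_image(n)
    cv2.imwrite("pics/s5.png",cv2.resize(d["pixels"][140:300,240:420,::-1],(675,600),interpolation=cv2.INTER_CUBIC))
```

```text
(no output)
```

View pics/s5.png

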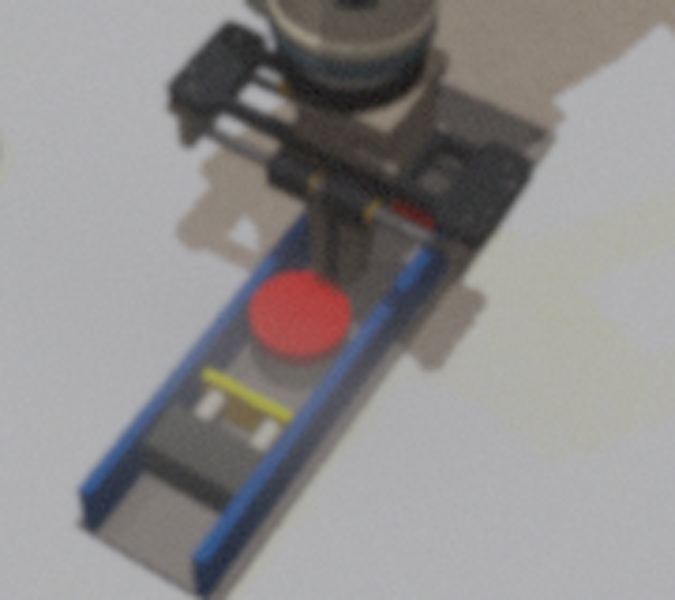

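The picture shows the tin at (300,320), ahead of the shut fingers, with a gap of a centimetre or two to the plate at (247,395). The tin is not touching the plate yet.

```bash
python3 -m creep '{"delta_pos":[[0.003,0,0],[0.006,0,0],[0.009,0,0],[0.012,0,0],[0.015,0,0],[0.015,0,0],[0.015,0,0],[0.015,0,0]],"twist":[0,0,0,0,0,0,0,0],"hand":[1,1,1,1,1,1,1,1]}'; python3 st.py
```

```text
clock: 13.12
tool_pos: [0.5878, -0.0217, 0.0159]
eef_rot: [0.985, 0.173, 0.0, 0.0]
force: [1.0, 0.9, 0.0]
gripper_width: 0.0001
finger_force: 0.0
lane [ 0.0719 -0.0007] z 0.0159 F [1.22 0.55] 0.03
```

```bash
python3 -m creep '{"delta_pos":[[0.002,0,0],[0.004,0,0],[0.006,0,0],[0.008,0,0],[0.01,0,0],[0.01,0,0],[0.01,0,0],[0.01,0,0]],"twist":[0,0,0,0,0,0,0,0],"hand":[1,1,1,1,1,1,1,1]}'; python3 st.py
```

```text
clock: 13.78
tool_pos: [0.5916, -0.0203, 0.0159]
eef_rot: [0.985, 0.173, 0.0, 0.0]
force: [-0.2, -0.4, 0.3]
gripper_width: 0.0006
finger_force: 0.0
lane [ 0.0759 -0.0007] z 0.0159 F [-0.28 -0.3 ] 0.33
```

```bash
python3 -m creep '{"delta_pos":[[0.002,0,0],[0.004,0,0],[0.006,0,0],[0.008,0,0],[0.01,0,0],[0.01,0,0],[0.01,0,0],[0.01,0,0]],"twist":[0,0,0,0,0,0,0,0],"hand":[1,1,1,1,1,1,1,1]}'; python3 st.py
```

```text
clock: 14.45
tool_pos: [0.5953, -0.0189, 0.0159]
eef_rot: [0.985, 0.173, 0.0, -0.0]
force: [-0.3, -0.0, -0.6]
gripper_width: 0.0006
finger_force: 0.0
lane [ 0.0799 -0.0007] z 0.0159 F [-0.32  0.11] -0.57
```

```bash
python3 -m creep '{"delta_pos":[[0.002,0,0],[0.004,0,0],[0.006,0,0],[0.008,0,0],[0.01,0,0],[0.01,0,0],[0.01,0,0],[0.01,0,0]],"twist":[0,0,0,0,0,0,0,0],"hand":[1,1,1,1,1,1,1,1]}'; python3 st.py
```

```text
clock: 15.12
tool_pos: [0.5991, -0.0176, 0.0159]
eef_rot: [0.985, 0.173, 0.0, 0.0]
force: [-0.0, -0.4, -0.4]
gripper_width: 0.0007
finger_force: 0.0
lane [ 0.0839 -0.0007] z 0.0159 F [-0.14 -0.39] -0.41
```

```bash
python3 -m creep '{"delta_pos":[[0.002,0,0],[0.004,0,0],[0.006,0,0],[0.008,0,0],[0.01,0,0],[0.01,0,0],[0.01,0,0],[0.01,0,0]],"twist":[0,0,0,0,0,0,0,0],"hand":[1,1,1,1,1,1,1,1]}'; python3 st.py
```

```text
clock: 15.78
tool_pos: [0.6029, -0.0162, 0.0159]
eef_rot: [0.985, 0.173, 0.0, 0.0]
force: [-0.1, -0.3, -0.8]
gripper_width: 0.0002
finger_force: 0.0
lane [ 0.0879 -0.0007] z 0.0159 F [-0.22 -0.19] -0.84
```

```bash
python3 -m creep '{"delta_pos":[[0.002,0,0],[0.004,0,0],[0.006,0,0],[0.008,0,0],[0.01,0,0],[0.01,0,0],[0.01,0,0],[0.01,0,0]],"twist":[0,0,0,0,0,0,0,0],"hand":[1,1,1,1,1,1,1,1]}'; python3 st.py
```

```text
clock: 16.45
tool_pos: [0.6066, -0.0148, 0.0159]
eef_rot: [0.985, 0.173, 0.0, -0.0]
force: [0.4, -0.3, 0.6]
gripper_width: 0.0007
finger_force: 0.0
lane [ 0.0919 -0.0007] z 0.0159 F [ 0.24 -0.39] 0.56
```

Run:
```python
from lane import *
from station import viewer
a=.348;R=np.array([[np.cos(a),np.sin(a)],[-np.sin(a),np.cos(a)]])
d=viewer.get_image("scene");blobs(d,"red",.044,100)
P=cloud(d)
for n in("red","yellow"):
    m=mask(d,n)&(P[...,0]>.45)&(P[...,1]>-.15)&(P[...,1]<.15)&(P[...,2]>.02)
    L=(P[m][:,:2]-[.520,-.0455])@R.T
    print(n,m.sum(),np.percentile(L,[5,50,95],axis=0).round(4).tolist())
    L=L[L[:,0]>.05]; print(" past",len(L),np.percentile(L,[3,50,97],axis=0).round(4).tolist() if len(L) else "")
```

```text
red [477.4  11.4] area 262 bbox [470   0  17  26] ray [-0.3065 -0.3674  0.044 ] zmed -0.1814
red [313.2 231.4] area 391 bbox [301 221  25  22] ray [ 0.6422 -0.0041  0.044 ] zmed 0.0447
red 414 [[0.0013, -0.0235], [0.1279, -0.001], [0.1495, 0.0179]]
 past 391 [[0.1073, -0.0253], [0.1292, -0.0024], [0.151, 0.0193]]
yellow 38 [[0.1613, -0.0155], [0.1634, 0.0053], [0.1654, 0.0233]]
 past 38 [[0.1607, -0.0183], [0.1634, 0.0053], [0.1659, 0.0244]]
```

The tin's front is at about 157 mm and the plate's face at about 161 mm, so contact is close.

```bash
python3 -m creep '{"delta_pos":[[0.002,0,0],[0.004,0,0],[0.006,0,0],[0.008,0,0],[0.01,0,0],[0.01,0,0],[0.01,0,0],[0.01,0,0]],"twist":[0,0,0,0,0,0,0,0],"hand":[1,1,1,1,1,1,1,1]}'; python3 st.py
```

```text
clock: 17.17
tool_pos: [0.6097, -0.0136, 0.0158]
eef_rot: [0.985, 0.173, -0.001, -0.0]
force: [-3.4, -1.2, 2.8]
gripper_width: 0.0002
finger_force: 2.2
lane [ 0.0952 -0.0006] z 0.0158 F [-3.55  0.03] 2.82
```

```bash
python3 -m creep '{"delta_pos":[[0.002,0,0],[0.004,0,0],[0.006,0,0],[0.0075,0,0],[0.0075,0,0],[0.0075,0,0],[0.0075,0,0],[0.0075,0,0]],"twist":[0,0,0,0,0,0,0,0],"hand":[1,1,1,1,1,1,1,1]}'; python3 st.py
```

```text
clock: 17.83
tool_pos: [0.6124, -0.0126, 0.0158]
eef_rot: [0.985, 0.173, -0.001, -0.0]
force: [-5.6, -2.3, 3.1]
gripper_width: 0.0008
finger_force: 2.8
lane [ 0.0981 -0.0006] z 0.0158 F [-6.02 -0.27] 3.09
```

```bash
python3 -m creep '{"delta_pos":[[0.002,0,0],[0.004,0,0],[0.006,0,0],[0.0075,0,0],[0.0075,0,0],[0.0075,0,0],[0.0075,0,0],[0.0075,0,0]],"twist":[0,0,0,0,0,0,0,0],"hand":[1,1,1,1,1,1,1,1]}'; python3 st.py
```

```text
clock: 18.5
tool_pos: [0.6148, -0.0116, 0.0158]
eef_rot: [0.985, 0.173, -0.001, -0.0]
force: [-7.2, -2.8, 5.1]
gripper_width: 0.0003
finger_force: 3.6
lane [ 0.1006 -0.0005] z 0.0158 F [-7.73 -0.2 ] 5.13
```

```bash
python3 -m creep '{"delta_pos":[[0.002,0,0],[0.004,0,0],[0.006,0,0],[0.0065,0,0],[0.0065,0,0],[0.0065,0,0],[0.0065,0,0],[0.0065,0,0]],"twist":[0,0,0,0,0,0,0,0],"hand":[1,1,1,1,1,1,1,1]}'; python3 st.py
```

```text
clock: 19.17
tool_pos: [0.6168, -0.0108, 0.0157]
eef_rot: [0.985, 0.173, -0.002, -0.0]
force: [-8.8, -2.9, 6.1]
gripper_width: 0.0006
finger_force: 4.3
lane [ 0.1028 -0.0004] z 0.0157 F [-9.3   0.31] 6.12
```

About 9.3 N and 8 mm in, which is half-way. Next I draw back gently.

```bash
python3 -m creep '{"delta_pos":[[-0.003,0,0],[-0.006,0,0],[-0.009,0,0],[-0.012,0,0],[-0.015,0,0],[-0.018,0,0],[-0.021,0,0],[-0.024,0,0]],"twist":[0,0,0,0,0,0,0,0],"hand":[1,1,1,1,1,1,1,1]}'; python3 st.py
python3 -m creep '{"delta_pos":[[-0.004,0,0],[-0.008,0,0],[-0.014,0,0],[-0.02,0,0],[-0.03,0,0],[-0.04,0,0],[-0.045,0,0],[-0.045,0,0]],"twist":[0,0,0,0,0,0,0,0],"hand":[1,1,1,1,1,1,1,1]}'; python3 st.py
python3 -m creep '{"delta_pos":[[0,0,-0.03],[0,0,-0.07],[0,0,-0.12],[0,0,-0.18],[0,0,-0.24],[0,0,-0.3],[0,0,-0.3],[0,0,-0.3]],"twist":[0,0,0,0,0,0,0,0],"hand":[1,1,1,1,1,1,1,1]}'; python3 st.py
```

```text
clock: 19.83
tool_pos: [0.6097, -0.0138, 0.0159]
eef_rot: [0.985, 0.173, 0.0, 0.0]
force: [-1.8, 0.3, -1.2]
gripper_width: 0.0006
finger_force: 0.8
lane [ 0.0951 -0.0008] z 0.0159 F [-1.57  0.93] -1.19
clock: 20.5
tool_pos: [0.5918, -0.0202, 0.0159]
eef_rot: [0.985, 0.173, -0.0, -0.0]
force: [-0.6, -0.0, -0.0]
gripper_width: 0.0008
finger_force: 0.0
lane [ 0.0761 -0.0007] z 0.0159 F [-0.53  0.15] -0.03
clock: 21.17
tool_pos: [0.5938, -0.02, 0.1381]
eef_rot: [0.985, 0.173, 0.002, 0.0]
force: [0.6, 0.1, 0.3]
gripper_width: 0.0003
finger_force: 0.0
lane [ 0.0781 -0.0012] z 0.1381 F [ 0.58 -0.1 ] 0.28
```

Run:
```python
from lane import *
from station import viewer
a=.348;R=np.array([[np.cos(a),np.sin(a)],[-np.sin(a),np.cos(a)]])
d=viewer.get_image("scene");P=cloud(d)
cv2.imwrite("pics/s6.png",cv2.resize(d["pixels"][140:300,240:420,::-1],(675,600),interpolation=cv2.INTER_CUBIC))
for n in("red","yellow"):
    m=mask(d,n)&(P[...,0]>.45)&(P[...,1]>-.15)&(P[...,1]<.15)&(P[...,2]>.02)
    L=(P[m][:,:2]-[.520,-.0455])@R.T
    for q in(L[L[:,0]>.05],L[L[:,0]<.05]):
        if len(q)>3: print(n,len(q),np.percentile(q,[3,50,97],axis=0).round(4).tolist())
    print(np.median(P[m][:,2]))
```

```text
red 263 [[0.1102, -0.0214], [0.1259, 0.0007], [0.1504, 0.0193]]
red 198 [[-0.003, -0.0253], [0.0, -0.0008], [0.002, 0.0241]]
0.044202179324507235
yellow 27 [[0.1609, -0.0134], [0.1633, 0.0078], [0.1658, 0.0227]]
0.04002383127049875
```

View pics/s6.png

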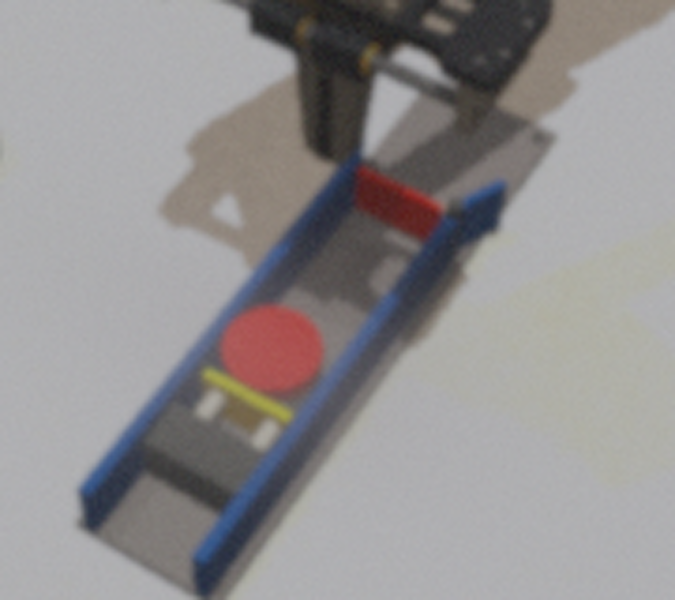

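The picture shows the flap shut at (400,200) and the tin upright at (272,347) against the plate at (247,395), which is at rest. The fingers are clear, so I hand in the job.

```bash
python3 -c "
from station import env
print(env.finish_job())"
```

```text
the job is handed in; nothing more can be done
None
```

I've handed the job in; no verdict came back. By my measurements the red-lidded tin went through the flap, pushed the end plate in about 8 mm (9.3 N), and now stands upright about 130 mm past the shut flap, with the plate back at rest and the fingers clear.

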